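Find the rattling inset box and hand it over

ROBOT

A 6-joint arm with a two-finger parallel gripper is mounted at the origin on the work surface. World frame = base frame: x ahead of the robot, y to its left, z up, the work surface at z = 0. Lengths are in m, angles in rad, forces in N, time in s.
With the tool pointing down it reaches from about 0.3 to 0.775 m from the base axis. Payload 14.6 kg.
Tool frame: the origin (TCP) lies between the finger pads; the fingertips stand 14 mm ahead of it and the grasp point (between the pads) lies 5 mm behind it; z points along the fingers, y is the line along which they close (so a half turn about z gives the same grasp; the last joint's range is limited). The gripper opens to 94 mm and grips with 3 to 60 N. Pads are 16 mm wide; open, the fingers measure 119 mm over their backs; the gripper's body (75 mm by 177 mm) begins 78 mm behind the grasp point.
Start: joints at [-1.23, 0.3, 1.521, -0, 1.321, -0.067], TCP at [0.218, -0.505, 0.219] pointing down, gripper open.
Joint ranges: [-3.03, 3.03], [-0.79, 2.21], [0.23, 2.52], [-1.04, 4.18], [0, 3.07], [-2.55, 2.55]. Speed limits (rad/s): [2.22, 2.22, 2.57, 3.14, 3.14, 3.14].

INTERFACE

Orientations are given as [roll, pitch, yaw] about the fixed x, y, z axes, in that order (R = Rz(yaw) Ry(pitch) Rx(roll)).
In Python, from station import ctrl gives the robot as it stands. The module is installed in compiled form; this text tells all that it offers.
- The arm moves only by the tool move_arm, never from a script. Its argument "targets" is a list of rows, each a list of 7 numbers: the opening, from -1 (shut) to 1 (fully open), then the shift along the tool's x, y, z in units of 50 mm (1.0 is 50 mm), then the turn, a rotation vector about the tool's x, y, z in rad. A call has 1 to 12 rows; each row is the pose to reach, as a shift and turn from the pose commanded when the call began, along the tool's axes at that moment; what a row does not reach only later rows make up. A row lasts 1/10 s, in which the tool goes at most 50 mm and 8.59 degrees, less where a joint would pass 70% of its speed; a pose out of reach is approached as far as the arm can. A call with a gripper value outside its range is refused whole. The fingers move at their own pace and stop on an object; "grip_force" is the grip in N (left out, the last holds). Time passes only in rows, so rows that repeat a pose let the fingers close. It gives the time, the measured TCP pose, the force, the opening and the grip force at its end, in the units of the state.
- ctrl.get_obs(): the state, without advancing time (a new reading comes with each control period).
- ctrl.camera(name): name is "scene" or "side" or "wrist"; returns (picture, depth): 400x640x3 uint8, red, green, blue; 400x640 float32, m along the optical axis (not along the pixel's ray), 0 where there is no reading.
- ctrl.camera_params(name): a dict with "intrinsics" (3x3 intrinsics, pixels), "rvec" (rotation vector, rad) and "tvec" (3), from world to camera coordinates, as OpenCV has them; the wrist camera has in their place "T_tool_cam" (4x4, takes a point from camera to tool coordinates, whose origin is the TCP and whose axes are the flange's). Camera axes: x right, y down, z forward; pixel columns grow to the right and rows downward; lengths in m; the calibration is good to about 2 mm. A picture is of the moment at which its call begins: read the wrist's pose just before it. camera_params takes no time and is no camera call.
- ctrl.hand_in(): hands the job in; it is judged then, once.
Trained networks look in the newest picture that a camera, given by its name, has taken for a name from the list of things; names that differ only in an ending like _2 or _b are one class to them, and where a whole thing is asked for, a point or a joint stands for the part that bears it (a point fixed in the world has none). Each returns a list of dicts, best first, with "score" (0 to 1); they miss things now and then, are a little off and sometimes report something else, mostly with a low value. They report only what shows in the picture. A call takes as long as a camera call. They do not tell look-alikes from the thing itself.
- ctrl.cut_out(camera, target): "region" (400x640 bool, what is visible of it) and "point" ([column, row] in pixels, amid what is visible of it).
- ctrl.tip_of(camera, target): "point" ([column, row] in pixels: a listed point, or the origin of a listed thing).
The state is a dict: "time_s": time; "qpos": joint angles; "joint_vel": joint speeds; "tau": joint torques, N m; "ee_pos": TCP position; "eef_rot": TCP orientation; "force": force on the tool from outside, world axes, zero at the start; "moment": the same for the moment, N m; "grip_width": finger opening in m; "grip_force": force on a finger pad.
Only numpy, scipy, OpenCV 4.12 (cv2) and the standard library are available. Lean on these libraries where they do the work, as an engineer would, in place of code of your own. Each camera call takes 0.05 s, during which the arm holds its last target. There are 200 camera calls.

TASK

Three sealed wooden boxes stand on the carver's rubber mat, and in one of them a fitting has come loose. Pick the boxes up and shake or rock them one at a time to find the one that rattles, standing each quiet box back upright on the mat; then hold the rattling one out level over the round wooden disc at the far side, its underside about 15 cm above the bench, and finish while still holding it there. Leave the mallet, the gouge and the offcut alone.

Things in the scene. Friction and masses are not known exactly. Their poses are not given: they have to be found in the camera images.
- case_a: sealed wooden box, one of three that look alike: 116 mm long (own x), 56 mm wide (own y), 44 mm high, lid glued on, standing lid up on the mat, 0.33 to 0.43 kg in all, a quiet one as likely heavy as the rattling one. A brass clasp stands 2 mm proud of its -x end. Origin: centre of its underside, z up. Grasp it across the width; over 40 mm free beside it.
- case_b: box just like case_a. Any one of the three, drawn anew each time, rattles: a smooth steel fitting of 0.25 kg lies loose inside, free to slide 34 mm either way of the middle along x, 8 mm along y. It starts in the middle and slides when the box is jerked or tipped beyond about 0.3 rad (0.5 is ample), shifting the weight.
- case_c: box just like case_a. In the two quiet boxes the contents (0.25 kg) fill the box and move 1 mm at most. Which box rattles can only be felt, by the force and moment on the tool, not seen or weighed: tipped along x and set level again the fitting stays at that end, so level readings after tipping either way differ by about 0.16 N m about y; in a quiet box by under 0.06.
- mat: flat black rubber mat fixed to the bench, 160 mm (own x) by 380 mm (own y), 6 mm thick; the boxes stand on it in a row along its y, their long sides along its x. Origin: centre of its underside, on the bench.
- disc: flat round pale wooden disc, 100 mm across, 12 mm thick, fixed to the bench beyond the mat: the hand-over place. Origin: centre of its underside, on the bench.
- mallet: bystander: carver's wooden mallet lying along its x, head 150 x 70 x 50 mm, round handle 150 mm long towards its -x. Origin: underside, where head and handle meet.
- gouge: bystander: gouge lying along its x, wooden handle 120 mm towards its -x, steel blade 128 mm towards +x, 24 mm high. Origin: underside, where handle and blade meet.
- offcut: bystander: pale wooden block 90 x 60 x 35 mm. Origin: centre of its underside.
There are look-alikes about, which are no part of the job. What is shaped like the case_b but green, orange or purple is not meant.

How it is judged:
On the way:
1. the rattling box is lifted clear of the mat and shaken or rocked so that its loose fitting leaves the middle (((distance between slug_c0 and case_a below 0.07 m and height (world z) of case_a above 0.035 m and contact force between the fingers and case_a above 2 N and (x of slug_c0 in the frame of case_a above 0.015 m or x of slug_c0 in the frame of case_a below -0.015 m or y of slug_c0 in the frame of case_a above 0.005 m or y of slug_c0 in the frame of case_a below -0.005 m or z of slug_c0 in the frame of case_a above 0.022 m)) or (distance between slug_c0 and case_b below 0.07 m and height (world z) of case_b above 0.035 m and contact force between the fingers and case_b above 2 N and (x of slug_c0 in the frame of case_b above 0.015 m or x of slug_c0 in the frame of case_b below -0.015 m or y of slug_c0 in the frame of case_b above 0.005 m or y of slug_c0 in the frame of case_b below -0.005 m or z of slug_c0 in the frame of case_b above 0.022 m)) or (distance between slug_c0 and case_c below 0.07 m and height (world z) of case_c above 0.035 m and contact force between the fingers and case_c above 2 N and (x of slug_c0 in the frame of case_c above 0.015 m or x of slug_c0 in the frame of case_c below -0.015 m or y of slug_c0 in the frame of case_c above 0.005 m or y of slug_c0 in the frame of case_c below -0.005 m or z of slug_c0 in the frame of case_c above 0.022 m)))).
At the end, for the whole second after the job is handed in: the rattling box is held by the fingers over the disc (centre within 50 mm sideways of the disc's centre), underside 90 to 240 mm above the bench, level within 0.25 rad and still, touching no other box; the other two stand upright, at rest, with their centres on the mat (((distance between slug_c0 and case_a below 0.07 m and horizontal distance between case_a and disc below 0.05 m and height (world z) of case_a between 0.09 and 0.24 m and angle between case_a's own z axis and vertical below 0.25 rad and linear speed of case_a below 0.04 m/s and contact force between the fingers and case_a above 2 N and (height (world z) of case_b below 0.012 m and angle between case_b's own z axis and vertical below 0.08 rad and linear speed of case_b below 0.02 m/s and x of case_b in the frame of mat between -0.08 and 0.08 m and y of case_b in the frame of mat between -0.19 and 0.19 m and contact force between case_b and mat above 0.5 N and contact force between case_a and case_b below 0.1 N) and (height (world z) of case_c below 0.012 m and angle between case_c's own z axis and vertical below 0.08 rad and linear speed of case_c below 0.02 m/s and x of case_c in the frame of mat between -0.08 and 0.08 m and y of case_c in the frame of mat between -0.19 and 0.19 m and contact force between case_c and mat above 0.5 N and contact force between case_a and case_c below 0.1 N)) or (distance between slug_c0 and case_b below 0.07 m and horizontal distance between case_b and disc below 0.05 m and height (world z) of case_b between 0.09 and 0.24 m and angle between case_b's own z axis and vertical below 0.25 rad and linear speed of case_b below 0.04 m/s and contact force between the fingers and case_b above 2 N and (height (world z) of case_a below 0.012 m and angle between case_a's own z axis and vertical below 0.08 rad and linear speed of case_a below 0.02 m/s and x of case_a in the frame of mat between -0.08 and 0.08 m and y of case_a in the frame of mat between -0.19 and 0.19 m and contact force between case_a and mat above 0.5 N and contact force between case_b and case_a below 0.1 N) and (height (world z) of case_c below 0.012 m and angle between case_c's own z axis and vertical below 0.08 rad and linear speed of case_c below 0.02 m/s and x of case_c in the frame of mat between -0.08 and 0.08 m and y of case_c in the frame of mat between -0.19 and 0.19 m and contact force between case_c and mat above 0.5 N and contact force between case_b and case_c below 0.1 N)) or (distance between slug_c0 and case_c below 0.07 m and horizontal distance between case_c and disc below 0.05 m and height (world z) of case_c between 0.09 and 0.24 m and angle between case_c's own z axis and vertical below 0.25 rad and linear speed of case_c below 0.04 m/s and contact force between the fingers and case_c above 2 N and (height (world z) of case_a below 0.012 m and angle between case_a's own z axis and vertical below 0.08 rad and linear speed of case_a below 0.02 m/s and x of case_a in the frame of mat between -0.08 and 0.08 m and y of case_a in the frame of mat between -0.19 and 0.19 m and contact force between case_a and mat above 0.5 N and contact force between case_c and case_a below 0.1 N) and (height (world z) of case_b below 0.012 m and angle between case_b's own z axis and vertical below 0.08 rad and linear speed of case_b below 0.02 m/s and x of case_b in the frame of mat between -0.08 and 0.08 m and y of case_b in the frame of mat between -0.19 and 0.19 m and contact force between case_b and mat above 0.5 N and contact force between case_c and case_b below 0.1 N)))); the arm keeps its last pose, push and grip.
It fails at once if the mallet is moved by more than 30 mm (distance of mallet from where it was at the start of the episode above 0.03 m).
It fails at once if the gouge is moved by more than 30 mm (distance of gouge from where it was at the start of the episode above 0.03 m).
It fails at once if the offcut is moved by more than 30 mm (distance of offcut from where it was at the start of the episode above 0.03 m).
It also fails if it takes over 72 s, if anything falls off the work surface, if the arm or the gripper's body presses on something with over 40 N, if the wrist force passes 120 N, or if a joint passes its speed limit or range.

## Working session

There is one attempt and no reset: what is moved stays moved. The work goes in short steps, Python scripts to look and compute and a tool call to move; the robot and the scene stay as the last step left them, time stands still between calls to the robot, and variables do not carry over. Pictures are saved under pics/ and viewed, at most 10 in all, crops included, and the job is handed in when it is done.

Besides the shell and the picture viewer there is one more tool, called after ">>>" as name([rows], argument=value, ...), one row to a line, values as JSON. move_arm: Moves the arm, as the interface text tells. Its arguments: {"type":"object","properties":{"targets":{"type":"array"},"grip_force":{"type":"number"}},"required":["targets"]}

```bash
mkdir -p pics; cat > h.py <<'E'
import numpy as np,cv2
from scipy.spatial.transform import Rotation as R
from station import ctrl
def cam(n):
    o=ctrl.get_obs(); p,d=ctrl.camera(n); c=ctrl.camera_params(n); K=np.array(c["intrinsics"])
    if n=="wrist":
        T=np.eye(4); T[:3,:3]=R.from_euler('xyz',o["eef_rot"]).as_matrix(); T[:3,3]=o["ee_pos"]
        M=T@np.array(c["T_tool_cam"])
    else:
        W=np.eye(4); W[:3,:3]=cv2.Rodrigues(np.array(c["rvec"],float))[0]; W[:3,3]=np.ravel(c["tvec"]); M=np.linalg.inv(W)
    v,u=np.mgrid[0:400,0:640]
    P=np.stack([(u-K[0,2])/K[0,0]*d,(v-K[1,2])/K[1,1]*d,d],-1)@M[:3,:3].T+M[:3,3]
    return p,d,P
E
python3 - <<'E'
from h import *
o=ctrl.get_obs(); print({k:np.round(v,3) for k,v in o.items()})
ims=[]
for n in("scene","side"):
    p,d,P=cam(n); im=p[:,:,::-1].copy()
    for t in("case_a","mat","disc","mallet","gouge","offcut"):
        for r in ctrl.cut_out(n,t):
            m=r["region"]&(d>0); q=P[m]
            if len(q)<20: continue
            zt=np.percentile(q[:,2],95); top=q[q[:,2]>zt-.008]
            (c,s,a)=cv2.minAreaRect((top[:,:2]*1000).astype(np.float32))
            print(n,t,round(r["score"],2),np.round(r["point"]),"ztop",zt.round(3),"rect",np.round(c),np.round(s),round(a,1),"rgb",p[m].mean(0).round())
    ims.append(im)
    cv2.imwrite(f"pics/{n}0.png",im)
E
```

```text
{'time_s': np.float64(0.0), 'qpos': array([-1.23 ,  0.3  ,  1.522,  0.   ,  1.321, -0.067]), 'joint_vel': array([-0.   ,  0.   ,  0.001,  0.   , -0.001, -0.001]), 'tau': array([-1.0000e-03, -5.3181e+01, -3.5274e+01,  7.1000e-02,  2.4000e-02,
       -0.0000e+00]), 'ee_pos': array([ 0.218, -0.505,  0.219]), 'eef_rot': array([-3.14 , -0.   ,  0.408]), 'force': array([-0.826,  0.114, -0.451]), 'moment': array([-0.001, -0.034, -0.03 ]), 'grip_force': np.float64(0.0), 'grip_width': np.float64(0.094)}
scene case_a 0.93 [344. 202.] ztop 0.05 rect [485.  20.] [ 57. 121.] 88.5 rgb [165. 111.  66.]
scene case_a 0.84 [227. 235.] ztop 0.044 rect [ 536. -275.] [ 59. 121.] 53.2 rgb [ 55. 129.  56.]
scene case_a 0.77 [290. 206.] ztop 0.05 rect [ 484. -114.] [ 56. 120.] 88.5 rgb [169. 113.  66.]
scene case_a 0.63 [388. 147.] ztop 0.044 rect [287. 197.] [ 56. 121.] 73.6 rgb [115.  56. 129.]
scene case_a 0.59 [388. 260.] ztop 0.044 rect [682.  84.] [ 56. 122.] 51.2 rgb [200. 108.  12.]
scene case_a 0.59 [256. 165.] ztop 0.044 rect [ 286. -193.] [118.  62.] 74.8 rgb [180.  92.   7.]
scene case_a 0.17 [4
[... 975 characters left out ...]
79. -113.] [ 60. 119.] 88.1 rgb [220. 165. 105.]
side case_a 0.6 [294. 218.] ztop 0.053 rect [474. 130.] [ 59. 118.] 89.5 rgb [219. 163. 103.]
side mat 0.67 [326. 228.] ztop 0.009 rect [474.  15.] [379. 162.] 88.0 rgb [75. 70. 67.]
side disc 0.9 [311. 167.] ztop 0.015 rect [ 678. -120.] [96. 97.] 76.0 rgb [249. 216. 142.]
side mallet 0.89 [392. 141.] ztop 0.052 rect [ 564. -434.] [ 72. 100.] 78.2 rgb [128.  81.  54.]
side gouge 0.59 [230. 317.] ztop 0.027 rect [396. 409.] [ 27. 237.] 78.6 rgb [237. 188. 135.]
side gouge 0.2 [320. 207.] ztop 0.053 rect [482.  20.] [ 61. 118.] 88.5 rgb [218. 162. 103.]
side offcut 0.67 [184. 220.] ztop 0.038 rect [688. 329.] [60. 93.] 79.8 rgb [238. 216. 157.]
```

View pics/scene0.png

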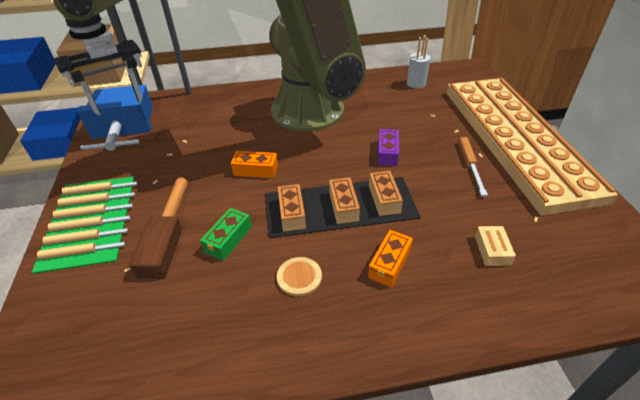

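```bash
cat >> h.py <<'E'
def rel(x,y,z,yaw,pitch=0):
    o=ctrl.get_obs(); A=R.from_euler('xyz',o["eef_rot"])
    B=R.from_euler('xyz',[np.pi,pitch,yaw])
    print("t",o["time_s"],"pos",np.round(o["ee_pos"],4),"shift",np.round(A.inv().apply(np.array([x,y,z])-o["ee_pos"])/.05,2),"turn",np.round((A.inv()*B).as_rotvec(),3))
E
python3 -c "
from h import *
rel(.484,-.114,.10,-.03);rel(.484,-.114,.024,-.03)"
```

```text
t 0.7 pos [ 0.2181 -0.5049  0.2195] shift [ 7.98 -5.07  2.39] turn [0.    0.    0.438]
t 0.7 pos [ 0.2181 -0.5049  0.2195] shift [ 7.98 -5.07  3.91] turn [0.    0.    0.438]
```

>>> move_arm([
  [1,7.98,-5.07,2.39,0,0,0.438],
  [1,7.98,-5.07,2.39,0,0,0.438],
  [1,7.98,-5.07,2.39,0,0,0.438],
  [1,7.98,-5.07,2.39,0,0,0.438],
  [1,7.98,-5.07,2.39,0,0,0.438],
  [1,7.98,-5.07,2.39,0,0,0.438],
  [1,7.98,-5.07,2.39,0,0,0.438],
  [1,7.98,-5.07,2.39,0,0,0.438],
  [1,7.98,-5.07,2.39,0,0,0.438],
  [1,7.98,-5.07,2.39,0,0,0.438],
  [1,7.98,-5.07,2.39,0,0,0.438],
  [1,7.98,-5.07,2.39,0,0,0.438],
], grip_force=50)

```text
time_s: 1.9
ee_pos: [0.4839, -0.1134, 0.0998]
eef_rot: [-3.142, 0.001, -0.028]
force: [-0.2, -1.1, 0.8]
grip_width: 0.094
grip_force: 0.0
```

```bash
python3 -c "
from h import *
p,d,P=cam('wrist'); cv2.imwrite('pics/w0.png',p[:,:,::-1])
for r in ctrl.cut_out('wrist','case_a'):
    q=P[r['region']&(d>0)]
    if len(q)<50: continue
    q=q[abs(q[:,2]-.05)<.008]
    if len(q)>50: print(r['score'],cv2.minAreaRect((q[:,:2]*1000).astype(np.float32)))
rel(.484,-.114,.024,-.03)"
```

```text
0.95 ((633.8978271484375, 90.86133575439453), (12.17027473449707, 33.447425842285156), 54.71108627319336)
0.89 ((481.38616943359375, 115.88473510742188), (44.64472961425781, 113.14634704589844), 76.12027740478516)
0.77 ((483.5415344238281, 19.07644271850586), (57.965755462646484, 117.03397369384766), 88.56793212890625)
0.7 ((481.4965515136719, -114.22518157958984), (56.30141067504883, 118.8874740600586), 88.48099517822266)
0.64 ((535.4136352539062, -275.38311767578125), (57.98891067504883, 117.74032592773438), 52.74380111694336)
t 2.0 pos [ 0.4836 -0.1148  0.1003] shift [ 0.01 -0.02  1.53] turn [ 0.    -0.    -0.001]
```

>>> move_arm([
  [1,-0.03,-0.02,0.8,0,0,0],
  [1,-0.03,-0.02,1.3,0,0,0],
  [1,-0.03,-0.02,1.53,0,0,0],
  [1,-0.03,-0.02,1.53,0,0,0],
  [-1,-0.03,-0.02,1.53,0,0,0],
  [-1,-0.03,-0.02,1.53,0,0,0],
  [-1,-0.03,-0.02,1.53,0,0,0],
  [-1,-0.03,-0.02,1.53,0,0,0],
  [-1,-0.03,-0.02,1.53,0,0,0],
  [-1,-0.03,-0.02,1.53,0,0,0],
], grip_force=50)

```text
time_s: 3.0
ee_pos: [0.4826, -0.113, 0.0238]
eef_rot: [3.141, -0.0, -0.03]
force: [-1.5, -1.0, 4.6]
grip_width: 0.0557
grip_force: 50.0
```

>>> move_arm([
  [-1,0,0,-0.8,0,0,0],
  [-1,0,0,-1.7,0,0,0],
  [-1,0,0,-2.4,0,0,0],
  [-1,0,0,-2.4,0,0.55,0],
  [-1,0,0,-2.4,0,0.55,0],
  [-1,0,0,-2.4,0,0.55,0],
  [-1,0,0,-2.4,0,0.55,0],
  [-1,0,0,-2.4,0,0.55,0],
  [-1,0,0,-2.4,0,0.55,0],
  [-1,0,0,-2.4,0,0.55,0],
])

```text
time_s: 4.0
ee_pos: [0.483, -0.1129, 0.1437]
eef_rot: [-3.141, -0.548, -0.03]
force: [-0.5, -0.7, -3.8]
grip_width: 0.0555
grip_force: 50.0
```

>>> move_arm([
  [-1,0,0,0,0,-0.55,0],
  [-1,0,0,0,0,-0.55,0],
  [-1,0,0,0,0,-0.55,0],
  [-1,0,0,0,0,-0.55,0],
  [-1,0,0,0,0,-0.55,0],
  [-1,0,0,0,0,-0.55,0],
  [-1,0,0,0,0,-0.55,0],
  [-1,0,0,0,0,-0.55,0],
])

```text
time_s: 4.8
ee_pos: [0.482, -0.113, 0.1436]
eef_rot: [3.141, -0.001, -0.031]
force: [-0.4, -0.6, -4.2]
grip_width: 0.0558
grip_force: 50.0
```

```bash
cat > rd.py <<'E'
from h import *
a=[]
for i in range(4):
    ctrl.camera("scene"); o=ctrl.get_obs(); a.append(np.r_[o["moment"],o["force"]])
print(o["time_s"],np.round(o["ee_pos"],3),np.round(o["eef_rot"],3),"M,F",np.mean(a,0).round(3),"sd",np.std(a,0).round(3),"w",o["grip_width"].round(4))
E
python3 rd.py
```

```text
Traceback (most recent call last):
  File "rd.py", line 5, in <module>
    print(o["time_s"],np.round(o["ee_pos"],3),np.round(o["eef_rot"],3),"M,F",np.mean(a,0).round(3),"sd",np.std(a,0).round(3),"w",o["grip_width"].round(4))
                                                                                                                                 ^^^^^^^^^^^^^^^^^^^^^
AttributeError: 'float' object has no attribute 'round'
```

>>> move_arm([
  [-1,0,0,0,0,-0.55,0],
  [-1,0,0,0,0,-0.55,0],
  [-1,0,0,0,0,-0.55,0],
  [-1,0,0,0,0,-0.55,0],
  [-1,0,0,0,0,-0.55,0],
  [-1,0,0,0,0,-0.55,0],
  [-1,0,0,0,0,-0.55,0],
])

```text
time_s: 5.7
ee_pos: [0.4823, -0.113, 0.144]
eef_rot: [3.141, 0.546, -0.031]
force: [0.3, 0.6, -3.9]
grip_width: 0.0554
grip_force: 50.0
```

>>> move_arm([
  [-1,0,0,0,0,0.55,0],
  [-1,0,0,0,0,0.55,0],
  [-1,0,0,0,0,0.55,0],
  [-1,0,0,0,0,0.55,0],
  [-1,0,0,0,0,0.55,0],
  [-1,0,0,0,0,0.55,0],
  [-1,0,0,0,0,0.55,0],
  [-1,0,0,0,0,0.55,0],
])

```text
time_s: 6.5
ee_pos: [0.4827, -0.1129, 0.1432]
eef_rot: [-3.141, 0.001, -0.03]
force: [0.3, 0.7, -2.8]
grip_width: 0.0559
grip_force: 50.0
```

```bash
python3 rd.py
```

```text
Traceback (most recent call last):
  File "rd.py", line 5, in <module>
    print(o["time_s"],np.round(o["ee_pos"],3),np.round(o["eef_rot"],3),"M,F",np.mean(a,0).round(3),"sd",np.std(a,0).round(3),"w",o["grip_width"].round(4))
                                                                                                                                 ^^^^^^^^^^^^^^^^^^^^^
AttributeError: 'float' object has no attribute 'round'
```

Fix the print; read now, then tip the other way again and read.

```bash
sed -i 's/o\["grip_width"\].round(4)/o["grip_width"]/' rd.py; python3 rd.py
```

```text
6.9 [ 0.482 -0.113  0.143] [-3.142  0.    -0.03 ] M,F [ 0.019  0.014  0.005  0.056  0.334 -3.972] sd [0.01  0.043 0.007 0.209 0.404 0.212] w 0.055838483054955146
```

>>> move_arm([
  [-1,0,0,0,0,0.55,0],
  [-1,0,0,0,0,0.55,0],
  [-1,0,0,0,0,0.55,0],
  [-1,0,0,0,0,0.55,0],
  [-1,0,0,0,0,0.55,0],
  [-1,0,0,0,0,0.55,0],
  [-1,0,0,0,0,0.55,0],
])

```text
time_s: 7.6
ee_pos: [0.4832, -0.113, 0.144]
eef_rot: [3.142, -0.549, -0.03]
force: [-0.8, -0.7, -3.7]
grip_width: 0.0558
grip_force: 50.0
```

>>> move_arm([
  [-1,0,0,0,0,-0.55,0],
  [-1,0,0,0,0,-0.55,0],
  [-1,0,0,0,0,-0.55,0],
  [-1,0,0,0,0,-0.55,0],
  [-1,0,0,0,0,-0.55,0],
  [-1,0,0,0,0,-0.55,0],
  [-1,0,0,0,0,-0.55,0],
  [-1,0,0,0,0,-0.55,0],
])

```text
time_s: 8.4
ee_pos: [0.482, -0.113, 0.1436]
eef_rot: [3.141, -0.001, -0.031]
force: [-0.7, 0.0, -3.9]
grip_width: 0.0559
grip_force: 50.0
```

```bash
python3 rd.py
```

```text
8.6 [ 0.482 -0.113  0.144] [ 3.141e+00 -1.000e-03 -3.100e-02] M,F [ 5.100e-02  1.900e-02 -3.000e-03 -1.890e-01  2.930e-01 -3.496e+00] sd [0.034 0.02  0.007 0.379 0.357 0.577] w 0.05562645796329889
```

>>> move_arm([
  [-1,0,0,0.9,0,0,0],
  [-1,0,0,1.7,0,0,0],
  [-1,0,0,2.2,0,0,0],
  [-1,0,0,2.4,0,0,0],
  [-1,0,0,2.4,0,0,0],
  [1,0,0,2.4,0,0,0],
  [1,0,0,2.4,0,0,0],
  [1,0,0,2.4,0,0,0],
  [1,0,0,2.4,0,0,0],
  [1,0,0,1.7,0,0,0],
  [1,0,0,0.9,0,0,0],
  [1,0,0,0.9,0,0,0],
])

```text
time_s: 9.8
ee_pos: [0.4846, -0.1136, 0.1031]
eef_rot: [3.139, -0.008, -0.03]
force: [-0.5, -0.5, -0.7]
grip_width: 0.0938
grip_force: 0.0
```

>>> move_arm([
  [1,-0.05,-0.9,0,0,0,0],
  [1,-0.05,-1.8,0,0,0,0],
  [1,-0.05,-2.66,0,0,0,0],
  [1,-0.05,-2.66,0,0,0,0],
  [1,-0.05,-2.66,0,0,0,0],
])

```text
time_s: 10.3
ee_pos: [0.4838, 0.0206, 0.0981]
eef_rot: [3.141, 0.0, -0.028]
force: [1.0, -0.7, 0.2]
grip_width: 0.0941
grip_force: 0.0
```

```bash
cat > look.py <<'E'
from h import *
p,d,P=cam('wrist'); cv2.imwrite('pics/w1.png',p[:,:,::-1])
for r in ctrl.cut_out('wrist','case_a'):
    q=P[r['region']&(d>0)]
    if len(q)<50: continue
    q=q[abs(q[:,2]-.05)<.008]
    if len(q)>50: print(round(r['score'],2),[np.round(v,1) for v in cv2.minAreaRect((q[:,:2]*1000).astype(np.float32))], "z",np.median(q[:,2]).round(4))
E
python3 look.py; python3 -c "
from h import *
rel(.4825,.0195,.024,-.03)"
```

```text
0.93 [array([483.6,  19.1]), array([ 56.2, 117. ]), np.float64(88.5)] z 0.0502
0.81 [array([478.1, 128.8]), array([ 57.3, 116.6]), np.float64(88.5)] z 0.0503
0.77 [array([ 481.8, -113.2]), array([ 58.3, 116.6]), np.float64(88.4)] z 0.0502
0.76 [array([ 504.3, -220.8]), array([12.3,  7.1]), np.float64(16.3)] z 0.0433
0.67 [array([640.3, 102.5]), array([35.1, 27.9]), np.float64(50.8)] z 0.044
t 10.4 pos [0.4839 0.0193 0.0982] shift [-0.03 -0.    1.48] turn [ 0.     0.    -0.001]
```

Box B is back in place and upright (top at 0.050). Now the middle box.

>>> move_arm([
  [1,0,0,0.8,0,0,0],
  [1,0,0,1.3,0,0,0],
  [1,0,0,1.48,0,0,0],
  [1,0,0,1.48,0,0,0],
  [-1,0,0,1.48,0,0,0],
  [-1,0,0,1.48,0,0,0],
  [-1,0,0,1.48,0,0,0],
  [-1,0,0,1.48,0,0,0],
  [-1,0,0,1.48,0,0,0],
  [-1,0,0,1.48,0,0,0],
], grip_force=50)

```text
time_s: 11.4
ee_pos: [0.484, 0.02, 0.0248]
eef_rot: [3.141, -0.0, -0.03]
force: [-0.7, -1.0, 5.2]
grip_width: 0.0558
grip_force: 50.0
```

>>> move_arm([
  [-1,0,0,-0.8,0,0,0],
  [-1,0,0,-1.7,0,0,0],
  [-1,0,0,-2.4,0,0,0],
  [-1,0,0,-2.4,0,0.55,0],
  [-1,0,0,-2.4,0,0.55,0],
  [-1,0,0,-2.4,0,0.55,0],
  [-1,0,0,-2.4,0,0.55,0],
  [-1,0,0,-2.4,0,0.55,0],
  [-1,0,0,-2.4,0,0.55,0],
  [-1,0,0,-2.4,0,0.55,0],
])

```text
time_s: 12.4
ee_pos: [0.4846, 0.0201, 0.1447]
eef_rot: [-3.142, -0.548, -0.03]
force: [0.5, 1.1, -3.3]
grip_width: 0.0557
grip_force: 50.0
```

>>> move_arm([
  [-1,0,0,0,0,-0.55,0],
  [-1,0,0,0,0,-0.55,0],
  [-1,0,0,0,0,-0.55,0],
  [-1,0,0,0,0,-0.55,0],
  [-1,0,0,0,0,-0.55,0],
  [-1,0,0,0,0,-0.55,0],
  [-1,0,0,0,0,-0.55,0],
  [-1,0,0,0,0,-0.55,0],
])

```text
time_s: 13.2
ee_pos: [0.4836, 0.0202, 0.1446]
eef_rot: [-3.142, -0.001, -0.03]
force: [-0.3, 0.1, -3.6]
grip_width: 0.0559
grip_force: 50.0
```

```bash
sed -i 's/range(4)/range(6)/' rd.py; python3 rd.py
```

```text
13.5 [0.484 0.02  0.145] [-3.142 -0.    -0.03 ] M,F [ 0.023  0.022 -0.011 -0.514  0.244 -3.317] sd [0.027 0.015 0.017 0.501 0.117 0.472] w 0.055697272882108316
```

>>> move_arm([
  [-1,0,0,0,0,-0.55,0],
  [-1,0,0,0,0,-0.55,0],
  [-1,0,0,0,0,-0.55,0],
  [-1,0,0,0,0,-0.55,0],
  [-1,0,0,0,0,-0.55,0],
  [-1,0,0,0,0,-0.55,0],
  [-1,0,0,0,0,-0.55,0],
])

```text
time_s: 14.2
ee_pos: [0.4838, 0.0202, 0.1449]
eef_rot: [-3.142, 0.547, -0.03]
force: [-0.2, 0.5, -3.9]
grip_width: 0.0559
grip_force: 50.0
```

>>> move_arm([
  [-1,0,0,0,0,0.55,0],
  [-1,0,0,0,0,0.55,0],
  [-1,0,0,0,0,0.55,0],
  [-1,0,0,0,0,0.55,0],
  [-1,0,0,0,0,0.55,0],
  [-1,0,0,0,0,0.55,0],
  [-1,0,0,0,0,0.55,0],
  [-1,0,0,0,0,0.55,0],
])

```text
time_s: 15.0
ee_pos: [0.4842, 0.0201, 0.1442]
eef_rot: [-3.142, 0.001, -0.03]
force: [0.9, 0.3, -3.1]
grip_width: 0.0556
grip_force: 50.0
```

```bash
python3 rd.py; python3 -c "
from h import *
rel(.68,-.1215,.168,-.03)"
```

```text
15.3 [0.484 0.02  0.144] [-3.142e+00  1.000e-03 -3.000e-02] M,F [ 0.034  0.018 -0.02   0.235  0.058 -3.576] sd [0.015 0.046 0.026 0.538 0.552 0.412] w 0.055762822895036396
t 15.3 pos [0.484  0.0201 0.1443] shift [ 4.    2.71 -0.48] turn [-0.     0.001 -0.   ]
```

>>> move_arm([
  [-1,0,0,0.9,0,0,0],
  [-1,0,0,1.7,0,0,0],
  [-1,0,0,2.2,0,0,0],
  [-1,0,0,2.4,0,0,0],
  [-1,0,0,2.4,0,0,0],
  [1,0,0,2.4,0,0,0],
  [1,0,0,2.4,0,0,0],
  [1,0,0,2.4,0,0,0],
  [1,0,0,2.4,0,0,0],
  [1,0,0,1.7,0,0,0],
  [1,0,0,0.9,0,0,0],
  [1,0,0,0.9,0,0,0],
])

```text
time_s: 16.5
ee_pos: [0.4862, 0.0201, 0.104]
eef_rot: [3.142, -0.008, -0.03]
force: [1.1, -0.3, -0.2]
grip_width: 0.0942
grip_force: 0.0
```

>>> move_arm([
  [1,-0.2,-0.9,0,0,0,0],
  [1,-0.2,-1.8,0,0,0,0],
  [1,-0.2,-2.17,0,0,0,0],
  [1,-0.2,-2.17,0,0,0,0],
  [1,-0.2,-2.17,0,0,0,0],
])

```text
time_s: 17.0
ee_pos: [0.477, 0.1286, 0.099]
eef_rot: [3.141, 0.001, -0.029]
force: [-0.2, 0.1, 1.3]
grip_width: 0.0943
grip_force: 0.0
```

```bash
python3 look.py; python3 -c "
from h import *
rel(.4775,.129,.024,-.03)"
```

```text
0.93 [array([481.8,  19.9]), array([ 57.5, 118.3]), np.float64(88.4)] z 0.0502
0.77 [array([625.3, 101.6]), array([23.8, 11.9]), np.float64(87.5)] z 0.0439
0.64 [array([477. , 128.8]), array([ 56.2, 118.9]), np.float64(88.6)] z 0.0503
0.59 [array([326.2, 183.3]), array([55.5, 31.6]), np.float64(72.7)] z 0.0439
t 17.1 pos [0.4771 0.128  0.0992] shift [ 0.01 -0.02  1.5 ] turn [ 0.     0.    -0.001]
```

>>> move_arm([
  [1,0,-0.02,0.8,0,0,0],
  [1,0,-0.02,1.3,0,0,0],
  [1,0,-0.02,1.5,0,0,0],
  [1,0,-0.02,1.5,0,0,0],
  [-1,0,-0.02,1.5,0,0,0],
  [-1,0,-0.02,1.5,0,0,0],
  [-1,0,-0.02,1.5,0,0,0],
  [-1,0,-0.02,1.5,0,0,0],
  [-1,0,-0.02,1.5,0,0,0],
  [-1,0,-0.02,1.5,0,0,0],
], grip_force=50)

```text
time_s: 18.1
ee_pos: [0.4774, 0.1298, 0.0248]
eef_rot: [3.141, -0.0, -0.03]
force: [-1.7, -1.5, 5.0]
grip_width: 0.0557
grip_force: 50.0
```

>>> move_arm([
  [-1,0,0,-0.8,0,0,0],
  [-1,0,0,-1.7,0,0,0],
  [-1,0,0,-2.4,0,0,0],
  [-1,0,0,-2.4,0,0.55,0],
  [-1,0,0,-2.4,0,0.55,0],
  [-1,0,0,-2.4,0,0.55,0],
  [-1,0,0,-2.4,0,0.55,0],
  [-1,0,0,-2.4,0,0.55,0],
  [-1,0,0,-2.4,0,0.55,0],
  [-1,0,0,-2.4,0,0.55,0],
])

```text
time_s: 19.1
ee_pos: [0.4779, 0.1298, 0.1448]
eef_rot: [3.142, -0.548, -0.031]
force: [-0.8, -0.8, -4.1]
grip_width: 0.0553
grip_force: 50.0
```

>>> move_arm([
  [-1,0,0,0,0,-0.55,0],
  [-1,0,0,0,0,-0.55,0],
  [-1,0,0,0,0,-0.55,0],
  [-1,0,0,0,0,-0.55,0],
  [-1,0,0,0,0,-0.55,0],
  [-1,0,0,0,0,-0.55,0],
  [-1,0,0,0,0,-0.55,0],
  [-1,0,0,0,0,-0.55,0],
])

```text
time_s: 19.9
ee_pos: [0.4769, 0.13, 0.1446]
eef_rot: [-3.141, -0.001, -0.03]
force: [-0.2, -0.6, -4.2]
grip_width: 0.0556
grip_force: 50.0
```

```bash
python3 rd.py
```

```text
20.2 [0.477 0.13  0.145] [-3.142 -0.    -0.03 ] M,F [ 0.031 -0.057  0.    -0.169  0.279 -3.71 ] sd [0.02  0.03  0.034 0.386 0.351 0.698] w 0.055620235382876394
```

>>> move_arm([
  [-1,0,0,0,0,-0.55,0],
  [-1,0,0,0,0,-0.55,0],
  [-1,0,0,0,0,-0.55,0],
  [-1,0,0,0,0,-0.55,0],
  [-1,0,0,0,0,-0.55,0],
  [-1,0,0,0,0,-0.55,0],
  [-1,0,0,0,0,-0.55,0],
])

```text
time_s: 20.9
ee_pos: [0.4771, 0.13, 0.145]
eef_rot: [-3.141, 0.547, -0.03]
force: [-0.1, -0.2, -4.1]
grip_width: 0.0557
grip_force: 50.0
```

>>> move_arm([
  [-1,0,0,0,0,0.55,0],
  [-1,0,0,0,0,0.55,0],
  [-1,0,0,0,0,0.55,0],
  [-1,0,0,0,0,0.55,0],
  [-1,0,0,0,0,0.55,0],
  [-1,0,0,0,0,0.55,0],
  [-1,0,0,0,0,0.55,0],
  [-1,0,0,0,0,0.55,0],
])

```text
time_s: 21.7
ee_pos: [0.4775, 0.1298, 0.1442]
eef_rot: [3.142, 0.001, -0.03]
force: [0.4, -0.0, -3.6]
grip_width: 0.0555
grip_force: 50.0
```

```bash
python3 rd.py; python3 -c "
from h import *
rel(.68,-.1215,.168,-.03)"
```

```text
22.0 [0.477 0.13  0.144] [ 3.142e+00  1.000e-03 -3.000e-02] M,F [ 0.027  0.099  0.025  0.229  0.076 -3.484] sd [0.042 0.026 0.025 0.699 0.273 0.204] w 0.055924662958189646
t 22.0 pos [0.4773 0.1298 0.1443] shift [ 4.2   4.9  -0.48] turn [ 0.     0.001 -0.   ]
```

>>> move_arm([
  [-1,0.5,0.6,-0.48,0,0,0],
  [-1,1.1,1.28,-0.48,0,0,0],
  [-1,1.68,1.96,-0.48,0,0,0],
  [-1,2.26,2.64,-0.48,0,0,0],
  [-1,2.84,3.31,-0.48,0,0,0],
  [-1,3.4,3.97,-0.48,0,0,0],
  [-1,3.9,4.55,-0.48,0,0,0],
  [-1,4.2,4.9,-0.48,0,0,0],
  [-1,4.2,4.9,-0.48,0,0,0],
  [-1,4.2,4.9,-0.48,0,0,0],
  [-1,4.2,4.9,-0.48,0,0,0],
  [-1,4.2,4.9,-0.48,0,0,0],
])

```text
time_s: 23.2
ee_pos: [0.6795, -0.1205, 0.1688]
eef_rot: [-3.142, -0.0, -0.029]
force: [0.7, 0.1, -3.4]
grip_width: 0.0553
grip_force: 50.0
```

```bash
python3 - <<'E'
from h import *
p,d,P=cam("side"); cv2.imwrite("pics/end_side.png",p[:,:,::-1])
for t in("case_a",):
    for r in ctrl.cut_out("side",t):
        q=P[r["region"]&(d>0)]
        if len(q)<20: continue
        zt=np.percentile(q[:,2],95); top=q[q[:,2]>zt-.008]
        print(round(r["score"],2),r["point"],zt.round(3),np.percentile(q[:,2],3).round(3),[np.round(v,0) for v in cv2.minAreaRect((top[:,:2]*1000).astype(np.float32))])
o=ctrl.get_obs(); print(o["time_s"],o["ee_pos"],o["eef_rot"],o["grip_width"],o["grip_force"])
E
```

```text
0.91 [324.1, 206.4] 0.053 0.007 [array([481.,  20.]), array([ 59., 120.]), np.float64(89.0)]
0.84 [256.9, 188.4] 0.047 0.005 [array([682.,  83.]), array([ 55., 123.]), np.float64(52.0)]
0.84 [330.0, 278.8] 0.047 0.005 [array([282., 197.]), array([ 57., 120.]), np.float64(73.0)]
0.79 [315.9, 115.5] 0.196 0.153 [array([ 678., -119.]), array([ 58., 118.]), np.float64(88.0)]
0.74 [354.5, 187.3] 0.053 0.006 [array([ 480., -112.]), array([ 61., 119.]), np.float64(89.0)]
23.3 [ 0.67963004 -0.12070692  0.16882018] [ 3.14156440e+00 -3.17560957e-04 -2.94368906e-02] 0.05563936289730772 49.994050562381744
```

View pics/end_side.png

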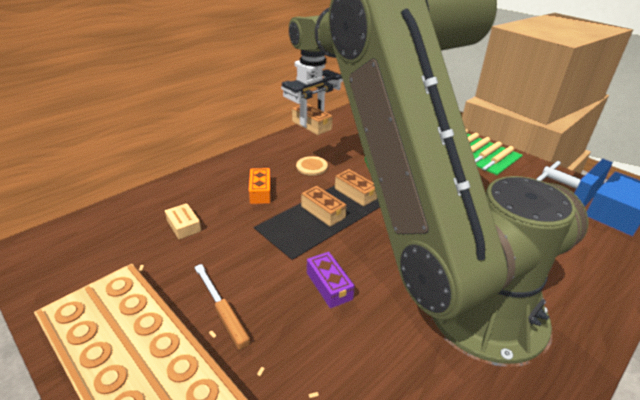

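The picture shows the rattling box held level at (316,115) over the disc at (312,166). The two quiet boxes stand on the mat at (324,206) and (354,187).

```bash
python3 -c "
from station import ctrl
print(ctrl.hand_in())"
```

```text
the job is handed in; nothing more can be done
None
```

I handed the job in at about 23 s. The rattling box, the one nearest the +y end of the mat, is held level about 15 cm above the bench over the disc; its level readings after tipping each way differed by 0.156 N m, against about 0.005 for the two quiet boxes, which stand upright on the mat.

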